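# Lock the thermometer probe into the icing warmer's slanted pocket

### The job

Take the blue-handled thermometer probe out of its stand, drop it into the slanted pocket at the front of the icing warmer until it bottoms out (the red depth band disappears below the mouth), then twist it clockwise a quarter turn to the stop so that it is locked, and let go. Leave the other things on the table where they are.

Things in the scene. Friction and masses are not known exactly. Their poses are not given: they have to be found in the camera images.
- probe: Thermometer probe, rigid, 182 mm long, about 0.14 kg. Origin at its steel rod's tip, z along the rod to the handle. Rod 12 mm in diameter, z 0 to 105 mm, its last 8 mm tapered to 6 mm. Black neck 14 mm in diameter, z 111 to 130, with a red depth band, 111 to 120. Same after a half turn about z. Starts upright in the stand, tip on the hole's floor, loose by a degree or two.
- probe_grip (a point): In the blue flat handle of the probe, at z = 160 mm on its axis; axes as the probe's. The handle spans z 130 to 182 mm, 16 mm thick along x (close the fingers across this), 44 mm wide along y, the same way as the lugs.
- probe_lugs (a point): Centre of the probe's brass cross-bar (its two bayonet lugs), at z = 108 mm; axes as the probe's. The bar is 40 mm long along y, 8 mm wide along x, 6 mm high.
- stand: Fixed stand: grey base plate 100 x 100 x 10 mm, white post 56 x 56 mm up to 85 mm high. Origin under its centre on the table, z up. Blind hole 14 mm wide in the middle of the post, its floor 10 mm above the table.
- socket: Fixed bayonet mouth of the slanted pocket in front of the warmer: steel plate 54 x 54 x 6 mm. Origin: mouth centre in its outer face, 125 mm above the table. z points out along the pocket's axis, 33 degrees off vertical, leaning away from the warmer; y level; x up the slope. Opening 22 x 22 mm plus a slot along y, 14 mm wide, 54 mm long, between white marks: the lugs pass only along it.
- pocket_floor (a point): Centre of the blind pocket's floor, 120 mm below the mouth; axes as the socket's. Square well, 16 mm wide, from 17 mm below the mouth down to here. The probe's tip touches here when bottomed out; the lugs are then 3 mm clear under the plate and the handle begins 10 mm above the mouth.
- lug_room (a point): Centre of the black chamber under the mouth plate, 12 mm below the mouth; axes as the socket's. Chamber 6 to 17 mm deep, 44 mm wide. The lugs turn in it when the probe is bottomed out: only clockwise seen from outside (negative about z), to a hard stop a quarter turn on (90 to 93 degrees). Light friction, no spring: it stays where it is left.
- lock_dot (a point): One of two red dots on the mouth plate, 21 mm either side of the centre along the socket's x (this one at +x, up the slope). Locked: the lugs and the handle's width point at both dots.
- warmer: Fixed icing warmer, a metal box with two round lids and the slanted pocket in front. Origin on the table at the pocket's lower end; x points from there into the machine, z up. Box: x 37 to 237 mm, y -140 to 140, 165 mm high, lid knobs up to 202 mm. Its front face is 106 mm beyond the mouth's centre.
- crock: Bystander: loose white crock, 90 mm across, 110 mm high, origin under its centre.
- tub: Bystander: loose clear tub with yellow label and white lid, 90 mm across, 90 mm high, origin under its centre.
- colour: Bystander: loose red food-colour bottle, 50 mm across, 85 mm high, origin under its centre.
- spatula: Bystander: loose spatula, 240 mm long, lying flat on the table, origin on its underside.
Things that resemble listed ones, but are neither listed nor needed, are in the scene too. Of the things that look like the probe, the larger one is meant.

How it is judged (in metres and radians):
On the way, in this order (a step that is already met when the one before it is completed fails the run):
1. the probe is bottomed out in the slanted pocket (x of probe in the frame of socket between -0.004 and 0.004 m and y of probe in the frame of socket between -0.004 and 0.004 m and angle between the z axis of probe and the z axis of socket, either way round below 0.09 rad and z of probe in the frame of socket below -0.116 m), for 0.1 s.
2. the bottomed probe is twisted clockwise to the lock (all of step 1 and angle between the y axis of probe and the x axis of socket, either way round below 0.3 rad), for 0.1 s.
At the end, for the whole second after the job is handed in: The probe rests in the slanted pocket, its tip within 4 mm of the axis and within 2.5 mm of the well's floor, in line with the pocket within 5 degrees, its lugs within 17 degrees of the red dots (a quarter turn from the slot), released and at rest (x of probe in the frame of socket between -0.004 and 0.004 m and y of probe in the frame of socket between -0.004 and 0.004 m and angle between the z axis of probe and the z axis of socket, either way round below 0.09 rad and z of probe in the frame of socket below -0.1175 m and angle between the y axis of probe and the x axis of socket, either way round below 0.3 rad and linear speed of probe below 0.02 m/s and angular speed of probe below 0.2 rad/s); the robot touches nothing.
It fails at once if the white crock is pushed more than 40 mm away (distance of crock from where it was at the start of the episode above 0.04 m).
It fails at once if the yellow-labelled tub is pushed more than 40 mm away (distance of tub from where it was at the start of the episode above 0.04 m).
It fails at once if the red colour bottle is pushed more than 40 mm away (distance of colour from where it was at the start of the episode above 0.04 m).
It fails at once if the spatula is pushed more than 40 mm away (distance of spatula from where it was at the start of the episode above 0.04 m).
It also fails if it takes over 58 s, if anything falls off the work surface, if the arm or the gripper's body presses on something with over 40 N, if the wrist force passes 120 N, or if a joint passes its speed limit or range.

### The arm

A 6-joint arm with a two-finger parallel gripper is mounted at the origin on the work surface. World frame = base frame: x ahead of the robot, y to its left, z up, the work surface at z = 0. Lengths are in mm, angles in rad, forces in N, time in s.
With the tool pointing down it reaches from about 275 to 750 mm from the base axis. Payload 10.2 kg.
Tool frame: the origin (TCP) lies midway between the tips of the shut fingers; the grasp point (between the pads) lies 19 mm behind it; z points along the fingers, y is the line along which they close (so a half turn about z gives the same grasp; the last joint's range is limited). The gripper opens to 85 mm and grips with 20 to 120 N. Pads are 22 mm wide; open, the fingers measure 114 mm over their backs; the gripper's body (76 mm by 85 mm) begins 54 mm behind the grasp point. The pads swing forward as they close: fully open they stand 13 mm farther back than shut.
Start: joints at [1.064, 0.313, 1.498, -0, 1.331, -0.223], TCP at [147.016, 504.002, 231.294] pointing down, gripper open.
Joint ranges: [-2.94, 2.94], [-0.97, 2.17], [0.19, 2.56], [-1.23, 4.37], [0.02, 3.11], [-2.88, 2.88]. Speed limits (rad/s): [2.39, 2.39, 3.01, 3.14, 3.14, 3.14].

### API

Orientations are given as a unit quaternion [w, x, y, z].
In Python, from rig import ctrl gives the robot as it stands.
- The arm moves only by the tool send_rows, never from a script. Its argument "targets" is a list of rows, each a list of 7 numbers: the closure, from -1 (fully open) to 1 (shut), so that 0 is half open, then the shift along the tool's x, y, z in m, then the turn, a rotation vector about the tool's x, y, z in rad. In form: [[claw, dx, dy, dz, ax, ay, az], ...]. A call has exactly 10 rows; each row shifts and turns the commanded pose from where the row before left it, along the tool's axes as they then stand; what a row does not reach is not made up. A row lasts 1/8 s, in which the tool goes at most 62.5 mm and 10.7 degrees, less where a joint would pass 70% of its speed; a pose out of reach is approached as far as the arm can. A call with a gripper value outside its range is refused whole. The fingers move at their own pace and stop on an object; "squeeze" is the grip in N (left out, the last holds). Time passes only in rows, so rows that do not move let the fingers close, or fill a call up. It gives the time, the measured TCP pose, the force, the opening and the grip force at its end, in the units of the state.
- ctrl.sense(): the state, without advancing time (a new reading comes with each control period).
- ctrl.capture(name): name is "scene" or "top"; returns a dict with "img" (384x512x3 uint8, red, green, blue), "camera_matrix" (3x3 intrinsics, pixels), "R" (3x3) and "t" (3): a world point X has camera coordinates R X + t. Camera axes: x right, y down, z forward; pixel columns grow to the right and rows downward; lengths in mm; the calibration is good to about 2 mm. A picture is of the moment at which its call begins. There is no depth.
- ctrl.finish_job(): hands the job in; it is judged then, once.
Trained networks look in a picture, given as the dict that the camera call returned (one of the last four; its "shot" number tells which), for a name from the list of things; names that differ only in an ending like _2 or _b are one class to them, and where a whole thing is asked for, a point or a joint stands for the part that bears it (a point fixed in the world has none). Each returns a list of dicts, best first, with "score" (0 to 1); they miss things now and then, are a little off and sometimes report something else, mostly with a low value. They report only what shows in the picture. A call takes as long as a camera call. They do not tell look-alikes from the thing itself.
- ctrl.boxes_of(query, picture): "extent" ([left, top, width, height] in pixels, round what is visible of it).
- ctrl.landmark_of(query, picture): "point" ([column, row] in pixels: a listed point, or the origin of a listed thing).
The state is a dict: "time_s": time; "joints": joint angles; "dq": joint speeds; "tau": joint torques, N m; "eef_pos": TCP position; "ee_rot": TCP orientation; "force": force on the tool from outside, world axes, zero at the start; "wrist_torque": the same for the moment, N m; "grip_width": opening from 0.0 (shut) to 1.0 (fully open); "grip_force": force on a finger pad.
Only numpy, scipy, OpenCV 4.12 (cv2) and the standard library are available. Lean on these libraries where they do the work, as an engineer would, in place of code of your own. Each camera call takes 0.05 s, during which the arm holds its last target. There are 200 camera calls.

## Working session

There is one attempt and no reset: what is moved stays moved. The work goes in short steps, Python scripts to look and compute and a tool call to move; the robot and the scene stay as the last step left them, time stands still between calls to the robot, and variables do not carry over. Pictures are saved under pics/ and viewed, at most 10 in all, crops included, and the job is handed in when it is done.

Besides the shell and the picture viewer there is one more tool, called after ">>>" as name(argument=value, ...) on one line, values as JSON. send_rows: Moves the arm, as the interface text tells. Its arguments: {"type":"object","properties":{"targets":{"type":"array"},"squeeze":{"type":"number"}},"required":["targets"]}

```bash
mkdir -p pics
cat > h.py <<'E'
import numpy as np, cv2
from rig import ctrl
from scipy.spatial.transform import Rotation as Ro
def proj(c,X):
    X=np.atleast_2d(X); p=(X@np.array(c["R"]).T+np.array(c["t"]))@np.array(c["camera_matrix"]).T
    return p[:,:2]/p[:,2:]
def tri(cs,ps):
    A=[]
    for c,p in zip(cs,ps):
        P=np.array(c["camera_matrix"])@np.c_[c["R"],np.array(c["t"])]
        A+= [p[0]*P[2]-P[0], p[1]*P[2]-P[1]]
    A=np.array(A); x=np.linalg.lstsq(A[:,:3],-A[:,3],rcond=None)[0]
    return x,[np.linalg.norm(proj(c,x)[0]-p) for c,p in zip(cs,ps)]
def onz(c,p,z):
    R=np.array(c["R"]);o=-R.T@np.array(c["t"]);d=R.T@np.linalg.solve(np.array(c["camera_matrix"]),[p[0],p[1],1])
    return o+d*(z-o[2])/d[2]
def save(c,n,crop=None,s=1):
    im=c["img"][...,::-1]
    if crop: x,y,w,h=crop; im=im[y:y+h,x:x+w]
    cv2.imwrite("pics/"+n,cv2.resize(im,None,fx=s,fy=s,interpolation=cv2.INTER_CUBIC))
E
python3 - <<'E'
from h import *
S=ctrl.capture("scene");T=ctrl.capture("top")
im=np.vstack([S["img"],T["img"]])[...,::-1]
cv2.imwrite("pics/a.png",np.hstack([S["img"],T["img"]])[...,::-1]); 
save(S,"s.png",None,1.5); save(T,"t.png",None,1.5)
import pickle; pickle.dump((S,T),open("st.pkl","wb"))
np.set_printoptions(precision=1,suppress=True)
for q in ["probe_grip","probe_lugs","probe","socket","lock_dot","pocket_floor","lug_room","stand","warmer","crock","tub","colour"]:
    for n,c in(("S",S),("T",T)):
        print(q,n,[(round(d["score"],2),np.round(d["point"],1).tolist()) for d in ctrl.landmark_of(q,c)[:4]])
for n,c in(("S",S),("T",T)): print([(round(d["score"],2),np.round(d["extent"]).tolist()) for d in ctrl.boxes_of("probe",c)[:4]], -np.array(c["R"]).T@c["t"])
E
```

```text
probe_grip S [(0.67, [146.1, 178.9]), (0.6, [104.6, 214.5])]
probe_grip T [(0.69, [358.3, 197.4]), (0.5, [396.9, 198.5]), (0.18, [264.1, 152.6])]
probe_lugs S [(0.71, [148.3, 198.8]), (0.68, [105.8, 227.4])]
probe_lugs T [(0.72, [357.5, 198.4]), (0.42, [391.0, 198.7])]
probe S [(0.67, [112.3, 248.5])]
probe T [(0.49, [351.1, 201.9]), (0.49, [385.3, 200.3])]
socket S [(0.83, [246.5, 201.7]), (0.26, [365.2, 171.3])]
socket T [(0.71, [284.4, 153.4]), (0.35, [131.9, 206.5])]
lock_dot S [(0.83, [249.6, 198.6])]
lock_dot T [(0.72, [280.1, 148.7])]
pocket_floor S [(0.64, [270.9, 237.9])]
pocket_floor T [(0.57, [262.7, 153.7])]
lug_room S [(0.9, [245.5, 207.7])]
lug_room T [(0.89, [284.5, 152.8])]
stand S [(0.55, [157.0, 236.0])]
stand T [(0.94, [348.0, 200.2]), (0.38, [285.5, 152.9])]
warmer S [(0.83, [274.3, 244.6])]
warmer T [(0.91, [263.5, 150.1]), (0.7, [349.2, 203.6])]
crock S [(0.79, [365.1, 173.9])]
crock T [(0.81, [133.9, 206.2]), (0.4, [259.3, 215.7])]
tub S [(0.68, [127.5, 281.4])]
tub T [(0.55, [373.9, 159.7])]
colour S [(0.64, [269.6, 237.3]), (0.55, [242.8, 209.9])]
colour T [(0.79, [193.1, 229.6]), (0.33, [265.1, 151.5])]
[(0.81, [134.0, 172.0, 21.0, 42.0]), (0.81, [97.0, 206.0, 15.0, 38.0])] [1388.9 -424.7  793.8]
[(0.58, [352.0, 191.0, 17.0, 12.0]), (0.51, [386.0, 193.0, 16.0, 3.0])] [ 345.   -31.9 1319.5]
```

View pics/s.png

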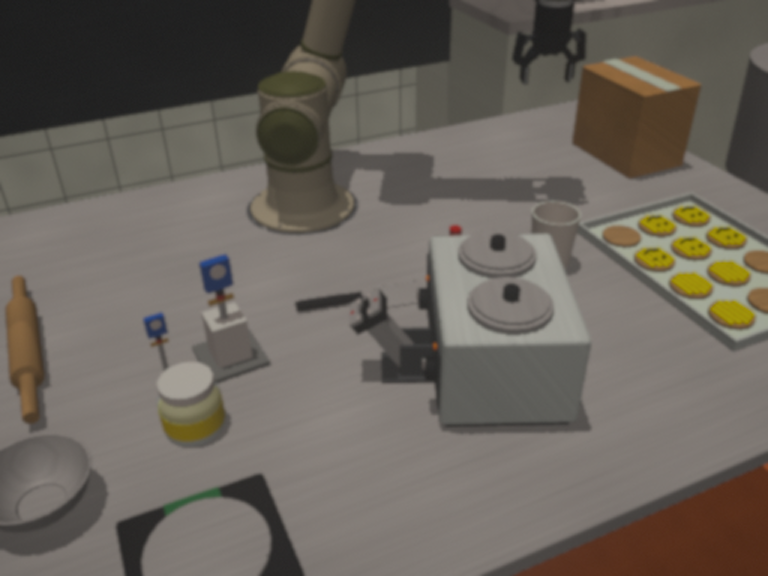

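View pics/t.png

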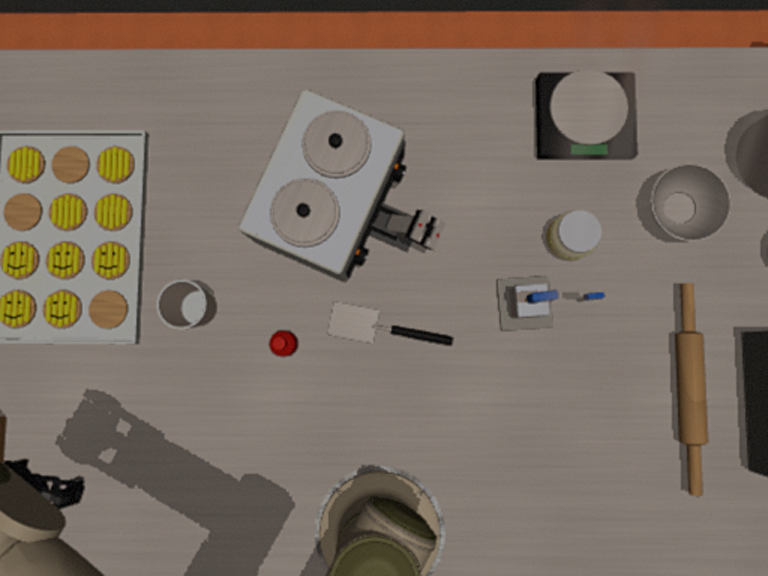

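Scene: two probe-like things, at scene (146,179) / top (358,197) in the white post stand, and at scene (105,215) / top (397,198) a smaller one behind the tub. The first is larger and stands in the described stand, so it is the one meant. I'll confirm it in an enlarged mosaic, together with the socket.

Run:
```python
from h import *
import pickle; S,T=pickle.load(open("st.pkl","rb"))
np.set_printoptions(precision=1,suppress=True)
def cr(c,x,y,w,h): return cv2.resize(c["img"][y:y+h,x:x+w,::-1],(400,300),interpolation=cv2.INTER_CUBIC)
cv2.imwrite("pics/m.png",np.vstack([np.hstack([cr(S,85,165,100,75),cr(T,325,170,80,60)]),np.hstack([cr(S,220,180,80,60),cr(T,240,125,80,60)])]))
for q,a,b in [("grip",(146.1,178.9),(358.3,197.4)),("lugs",(148.3,198.8),(357.5,198.4)),("small grip",(104.6,214.5),(396.9,198.5)),("socket",(246.5,201.7),(284.4,153.4)),("dot",(249.6,198.6),(280.1,148.7)),("lug_room",(245.5,207.7),(284.5,152.8)),("floor",(270.9,237.9),(262.7,153.7)),("warmer",(274.3,244.6),(263.5,150.1))]:
    print(q,*tri([S,T],[a,b]))
print("stand",onz(T,(348,200.2),0),onz(S,(157,236),0))
print("warmer",onz(T,(263.5,150.1),0),onz(S,(274.3,244.6),0), "socket@125",onz(T,(284.4,153.4),125),onz(S,(246.5,201.7),125))
# top: warmer box edges at z=165
for p in [(306,90),(405,130),(345,276),(241,229)]: print(onz(T,np.array(p)/1.5,165 if p!=(345,276) else 165))
print(ctrl.sense())
```

```text
grip [ 432.7 -270.1  174. ] [np.float64(1.024615458242206), np.float64(1.1028800546180837)]
lugs [ 434.8 -275.7  121.6] [np.float64(0.13729342387505672), np.float64(0.14452681902446196)]
small grip [ 436.2 -379.9  111.6] [np.float64(0.9181284215909826), np.float64(0.9338309777236083)]
socket [554.  -80.8 130.2] [np.float64(0.8786592244458616), np.float64(0.8964161036887575)]
dot [562.8 -72.9 142.5] [np.float64(0.6914274921905961), np.float64(0.7051074313731058)]
lug_room [557.4 -83.4 116.5] [np.float64(0.1846420436401013), np.float64(0.1869764113186508)]
floor [571.8 -25.2  16.8] [np.float64(0.1904202009851888), np.float64(0.188436179857185)]
warmer [585.4 -25.1   6.1] [np.float64(0.6963968423703758), np.float64(0.6806357161340729)]
stand [ 438.5 -273.2    0. ] [ 426.5 -268.5    0. ]
warmer [585.7 -26.9   0. ] [579.7 -20.4  -0. ] socket@125 [554.1 -83.2 125. ] [548.1 -76.2 125. ]
[797.5 131.2 165. ]
[724.5 -43.9 165. ]
[467.1  58.1 165. ]
[548.3 239.4 165. ]
{'time_s': 1.4, 'joints': array([ 1.1,  0.3,  1.5, -0. ,  1.3, -0.2]), 'dq': array([0., 0., 0., 0., 0., 0.]), 'tau': array([ -0. , -41.2, -26. ,  -0. ,   0. ,   0. ]), 'eef_pos': array([147. , 504. , 231.3]), 'ee_rot': array([ 0. ,  0.1,  1. , -0. ]), 'force': array([ 0. , -0.5, -0.2]), 'wrist_torque': array([-0.1, -0. , -0. ]), 'grip_force': 0.0, 'grip_width': 1.0010676871105153}
```

View pics/m.png

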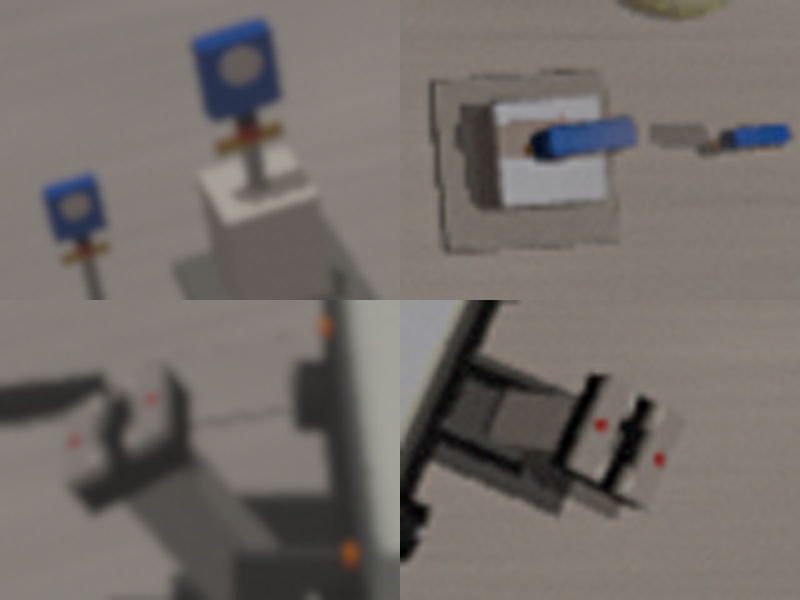

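The crop confirms the target: the larger probe stands in the white post at scene (146,179), and the thin one to its left stands without a post. The red dots show at scene (250,200) and (235,208), and in top at (280,150) and (292,157). Next I'll refine the probe yaw and socket pose and check the wrist joints.

```bash
cat >> h.py <<'E'
from scipy.optimize import minimize, least_squares
def sockR(psi,t=np.radians(33)):
    z=np.array([-np.sin(t)*np.cos(psi),-np.sin(t)*np.sin(psi),np.cos(t)]);y=np.array([-np.sin(psi),np.cos(psi),0]);return np.c_[np.cross(y,z),y,z]
def toolR(s): 
    w,x,y,z=s["ee_rot"]; return Ro.from_quat([x,y,z,w]).as_matrix()
def wristopts(R,q1,q23,c):
    M=(Ro.from_euler('z',q1)*Ro.from_euler('y',q23)).as_matrix().T@R
    e=Ro.from_matrix(M).as_euler('ZYZ'); out=[]
    for a,b,g in [e,(e[0]+np.pi,-e[1],e[2]+np.pi)]:
        w=lambda v:(v+np.pi)%(2*np.pi)-np.pi
        out.append(np.round([w(a),b,w(g-c)],2).tolist())
    return out
E
python3 - <<'E'
from h import *
import pickle; S,T=pickle.load(open("st.pkl","rb"))
np.set_printoptions(precision=2,suppress=True)
# dots
def cen(c,p,r=3):
    im=c["img"].astype(float); x,y=int(round(p[0])),int(round(p[1])); w=im[y-r:y+r+1,x-r:x+r+1]
    k=np.clip(w[...,0]-(w[...,1]+w[...,2])/2-12,0,None); Y,X=np.mgrid[y-r:y+r+1,x-r:x+r+1]
    return np.array([(k*X).sum(),(k*Y).sum()])/k.sum()
D={"up":(cen(S,(250.4,200)),cen(T,(280,150))),"lo":(cen(S,(234.8,208.2)),cen(T,(291.8,157)))}
X={k:tri([S,T],v) for k,v in D.items()}
for k in X: print(k,D[k],X[k])
d=X["up"][0]-X["lo"][0]; print("mid",(X["up"][0]+X["lo"][0])/2,"len",np.linalg.norm(d),"yaw",np.degrees(np.arctan2(d[1],d[0])),"slope",np.degrees(np.arctan2(d[2],np.hypot(*d[:2]))))
def f(p):
    R=sockR(p[2]);o=np.array([p[0],p[1],125]);r=[]
    for k,s in(("up",21),("lo",-21)):
        for c,q in zip((S,T),D[k]): r+=list(proj(c,o+R[:,0]*s)[0]-q)
    return r
r=least_squares(f,[554,-82,1.17]); print("socket",r.x[:2],np.degrees(r.x[2]),np.array(f(r.x)))
# probe silhouette
def mask(c,box):
    x,y,w,h=box; im=c["img"].astype(int);m=(im[...,2]>im[...,0]*1.35+8)&(im[...,2]>im[...,1]+8)
    o=np.zeros(m.shape,np.uint8);o[y:y+h,x:x+w]=m[y:y+h,x:x+w];return o
ms=[(S,mask(S,(128,165,32,45))),(T,mask(T,(345,185,30,25)))]
print([m.sum() for _,m in ms])
sc=8
big=[(c,cv2.resize(m.astype(np.float32),None,fx=sc,fy=sc,interpolation=cv2.INTER_LINEAR)>.5) for c,m in ms]
C=np.array([[a,b,z] for a in(-8,8) for b in(-22,22) for z in(130,182)])
def cost(p,full=False):
    R=(Ro.from_euler('xy',[p[3],p[4]])*Ro.from_euler('z',p[2])).as_matrix(); pts=C@R.T+[p[0],p[1],10]
    e=[]
    for c,m in big:
        u=(proj(c,pts)+.5)*sc; h=cv2.convexHull(np.round(u).astype(np.int32)); k=np.zeros(m.shape,np.uint8);cv2.fillConvexPoly(k,h,1)
        e.append(1-(m&(k>0)).sum()/(m|(k>0)).sum())
    return e if full else sum(e)+.5*(p[3]**2+p[4]**2)*20
for y0 in (-.3,0,.3):
    b=minimize(cost,[435,-272,y0,0,0],method="Nelder-Mead",options=dict(initial_simplex=np.array([[435,-272,y0,0,0]]+[list(np.array([435,-272,y0,0,0])+d) for d in np.diag([6,6,.25,.03,.03])]),maxiter=400)); print(b.x,b.fun,cost(b.x,True))
s=ctrl.sense();Rt=toolR(s);q=s["joints"]
M=(Ro.from_euler('z',q[0])*Ro.from_euler('y',q[1]+q[2]+q[4])).as_matrix().T@Rt
c=Ro.from_matrix(M).as_rotvec();print("c+q6 rotvec",c, "Rt",Rt); c0=c[2]-q[5]
for sg in(1,-1):
    A=sockR(r.x[2]); R=np.c_[np.cross(sg*A[:,0],-A[:,2]),sg*A[:,0],-A[:,2]]
    for q23 in(1.7,2.0): print("socket",sg,wristopts(R,np.arctan2(r.x[1],r.x[0]),q23,c0))
    R=np.c_[np.cross([sg,0,0],[0,0,-1]),[sg,0,0],[0,0,-1]]; print("probe",sg,wristopts(R,-.56,1.8,c0))
E
```

```text
up (array([249.81, 199.33]), array([279.75, 149.56])) (array([561.22, -71.92, 139.05]), [np.float64(0.6221471178831212), np.float64(0.634737550895648)])
lo (array([234.42, 207.81]), array([291.44, 156.45])) (array([ 546.77, -104.18,  115.9 ]), [np.float64(0.6430603491813379), np.float64(0.6524762820028037)])
mid [554.   -88.05 127.48] len 42.25238977498956 yaw 65.86567128432885 slope 33.22702160905004
socket [553.19 -87.83] 66.00789623952643 [0.56 0.67 0.49 0.74 0.66 0.58 0.46 0.65]
[np.uint64(260), np.uint64(107)]
[ 438.75 -277.01    0.17   -0.01   -0.03] 0.7558800123601691 [np.float64(0.4867111726917748), np.float64(0.2604803493449782)]
[ 435.78 -273.96    0.21    0.01   -0.01] 0.7796472464488866 [np.float64(0.48516137205840437), np.float64(0.2921418855289317)]
[ 438.42 -273.93    0.17    0.02   -0.02] 0.7668109026089892 [np.float64(0.4867142135824287), np.float64(0.2718612865246709)]
c+q6 rotvec [ 0.   -0.    1.35] Rt [[-0.96  0.28  0.  ]
 [ 0.28  0.96 -0.  ]
 [-0.   -0.   -1.  ]]
socket 1 [[0.57, 1.32, -1.42], [-2.57, -1.32, 1.72]]
socket 1 [[0.64, 1.07, -1.6], [-2.5, -1.07, 1.54]]
probe 1 [[0.0, 1.34, -0.56], [-3.14, -1.34, 2.58]]
socket -1 [[0.57, 1.32, 1.72], [-2.57, -1.32, -1.42]]
socket -1 [[0.64, 1.07, 1.54], [-2.5, -1.07, -1.6]]
probe -1 [[0.0, 1.34, 2.58], [-3.14, -1.34, -0.56]]
```

Run:
```python
from h import *
import pickle; S,T=pickle.load(open("st.pkl","rb"))
np.set_printoptions(precision=1,suppress=True)
g=lambda u,v:(85+u/4,165+v/4)
for n,a,b,z in [("lug",(217,148),(283,128),118),("htop",(193,43),(268,20),192),("hbot",(208,120),(282,100),140)]:
    A,B=onz(S,g(*a),z),onz(S,g(*b),z); d=B-A; print(n,A,B,(A+B)/2,np.linalg.norm(d),np.degrees(np.arctan2(d[1],d[0])))
t=lambda u,v:(325+(u-400)/5,170+v/5)
for a,b,z in [((555,155),(635,146),192),((550,127),(633,117),192),((495,155),(605,150),85),((497,103),(598,97),85),((443,252),(615,243),10),((430,80),(603,70),10)]:
    A,B=onz(T,t(*a),z),onz(T,t(*b),z); d=A-B; print(A,B,(A+B)/2,np.linalg.norm(d),np.degrees(np.arctan2(d[1],d[0])))
def mk(c,box):
    x,y,w,h=box; im=c["img"][y:y+h,x:x+w].astype(int); m=(im[...,2]-im[...,0]>18)
    ys,xs=np.nonzero(m); pts=np.c_[xs+x,ys+y].astype(np.float32); r=cv2.minAreaRect(pts); return len(xs),r
print(mk(S,(128,165,32,45)),mk(T,(345,185,30,25)))
```

```text
lug [ 433.2 -296.8  118. ] [ 430.4 -256.9  118. ] [ 431.8 -276.9  118. ] 39.92862566497372 94.02129401267997
htop [ 434.3 -299.3  192. ] [ 429.3 -255.4  192. ] [ 431.8 -277.4  192. ] 44.1966830407106 96.52873676454003
hbot [ 435.4 -299.2  140. ] [ 434.2 -255.6  140. ] [ 434.8 -277.4  140. ] 43.55387327785496 91.49634089153368
[ 423.  -257.9  192. ] [ 427.6 -297.5  192. ] [ 425.3 -277.7  192. ] 39.901761140604066 96.69974914046276
[ 436.9 -255.6  192. ] [ 442.1 -296.8  192. ] [ 439.5 -276.2  192. ] 41.50267752612152 97.14550890894571
[ 430.2 -246.8   85. ] [ 433.2 -306.4   85. ] [ 431.7 -276.6   85. ] 59.69353219699715 92.87372918951276
[ 458.6 -248.3   85. ] [ 462.1 -303.2   85. ] [ 460.4 -275.8   85. ] 55.00700992458024 93.65425297412712
[ 379.4 -229.2   10. ] [ 385.1 -327.7   10. ] [ 382.3 -278.5   10. ] 98.64480470010795 93.30437897662812
[ 478.8 -223.    10. ] [ 485.  -322.9   10. ] [ 481.9 -272.9   10. ] 100.09974707337821 93.55211987780763
(309, ((144.15167236328125, 181.65728759765625), (22.485950469970703, 19.637731552124023), 77.00537872314453)) (118, ((361.4306640625, 197.04908752441406), (6.158316612243652, 19.843461990356445), 81.25383758544922))
```

>>> send_rows(targets=[[-1, 0, 0, -0.03, 0, 0, 0], [-1, 0, 0, -0.03, 0, 0, 0], [-1, 0, -0.06, -0.02, 0, 0, 0], [-1, 0, -0.06, -0.02, 0, 0, 0], [-1, 0, -0.06, 0, 0, 0, 0], [-1, 0, -0.06, 0, 0, 0, 0], [-1, 0, -0.06, 0, 0, 0, 0], [-1, 0, -0.06, 0, 0, 0, 0], [-1, 0, -0.06, 0, 0, 0, 0], [-1, 0, -0.06, 0, 0, 0, 0]], squeeze=60)

```text
time_s: 2.65
eef_pos: [50.7, 121.1, 337.4]
ee_rot: [0.002, 0.141, 0.99, -0.003]
force: [0.8, -0.1, 0.3]
grip_width: 1.002
grip_force: 0.0
```

>>> send_rows(targets=[[-1, -0.06, 0, 0, 0, 0, 0], [-1, -0.06, 0, 0, 0, 0, 0], [-1, -0.06, 0, 0, 0, 0, 0], [-1, -0.06, 0, 0, 0, 0, 0], [-1, -0.05, -0.03, 0, 0, 0, 0], [-1, -0.05, -0.03, 0, 0, 0, 0], [-1, -0.05, -0.03, 0, 0, 0, 0], [-1, -0.04, -0.045, 0, 0, 0, 0], [-1, -0.03, -0.05, 0, 0, 0, 0], [-1, 0, -0.05, 0, 0, 0, 0]])

```text
time_s: 3.9
eef_pos: [426.5, -233.9, 338.9]
ee_rot: [0.0, 0.141, 0.99, -0.003]
force: [0.5, 0.0, 0.0]
grip_width: 0.998
grip_force: 0.0
```

>>> send_rows(targets=[[-1, 0, 0, 0, 0, 0, 0.17], [-1, 0, 0, 0, 0, 0, 0.17], [-1, 0, 0, 0, 0, 0, 0.17], [-1, 0, 0, 0, 0, 0, 0.17], [-1, 0, 0, 0, 0, 0, 0.17], [-1, 0, 0, 0, 0, 0, 0.17], [-1, 0, 0, 0, 0, 0, 0.17], [-1, 0, 0, 0, 0, 0, 0], [-1, 0, 0, 0, 0, 0, 0], [-1, 0, 0, 0, 0, 0, 0]])

```text
time_s: 5.15
eef_pos: [426.1, -231.8, 339.7]
ee_rot: [0.002, 0.671, 0.741, -0.002]
force: [0.6, 0.7, 0.0]
grip_width: 1.001
grip_force: 0.0
```

```bash
cat >> h.py <<'E'
def delta(target,Rt):
    "shift (tool axes, m) and rotvec from the measured pose to the target TCP pose"
    s=ctrl.sense();R=toolR(s); print("t",s["time_s"],"q",np.round(s["joints"],2),"F",np.round(s["force"],1),"M",np.round(s["wrist_torque"],2),"pos",np.round(s["eef_pos"],1),"grip",s["grip_width"],s["grip_force"])
    print("d",np.round(R.T@(np.array(target)-s["eef_pos"])/1000,4),"r",np.round(Ro.from_matrix(R.T@Rt).as_rotvec(),4))
def down(a): return np.c_[[np.sin(a),-np.cos(a),0],[np.cos(a),np.sin(a),0],[0,0,-1]]
E
python3 - <<'E'
from h import *
delta([432.5,-277,300],down(np.radians(5.5)))
E
```

```text
t 5.15 q [-0.74  0.17  1.41 -0.    1.57 -0.84] F [0.6 0.7 0. ] M [-0.02 -0.04 -0.02] pos [ 426.1 -231.8  339.7] grip 1.0013893414932418 0.0Traceback (most recent call last):
  File "<stdin>", line 2, in <module>
  File "h.py", line 36, in delta
    print("d",np.round(R.T@(np.array(target)-s["eef_pos"])/1000,4),"r",np.round(Ro.from_matrix(R.T@Rt).as_rotvec(),4))
                                                                                ~~~~~~~~~~~~~~^^^^^^^^
  File "scipy/spatial/transform/_rotation.pyx", line 1143, in scipy.spatial.transform._rotation.Rotation.from_matrix
ValueError: Non-positive determinant (left-handed or null coordinate frame) in rotation matrix 0: [[-9.99972261e-01 -3.69832240e-03  6.46519019e-03]
 [-3.69629225e-03  9.99993116e-01  3.25933830e-04]
 [ 6.46635109e-03 -3.02027556e-04  9.99979047e-01]].
```

>>> send_rows(targets=[[-1, -0.0455, 0.0025, 0, 0, 0, 0], [-1, 0, 0, 0, 0, 0, 0], [-1, 0, 0, 0.05, 0, 0, 0], [-1, 0, 0, 0.03, 0, 0, 0], [-1, 0, 0, 0, 0, 0, 0], [-1, 0, 0, 0.03, 0, 0, 0], [-1, 0, 0, 0.03, 0, 0, 0], [-1, 0, 0, 0.03, 0, 0, 0], [-1, 0, 0, 0.018, 0, 0, 0], [-1, 0, 0, 0, 0, 0, 0]])

```text
time_s: 6.4
eef_pos: [433.3, -278.1, 152.7]
ee_rot: [0.002, 0.671, 0.741, -0.002]
force: [-0.2, 0.0, 0.1]
grip_width: 0.995
grip_force: 0.0
```

```bash
sed -i 's/\[\[np.sin(a),-np.cos(a),0\]/[[-np.sin(a),np.cos(a),0]/' h.py
python3 - <<'E'
from h import *
delta([432.3,-277,151],down(np.radians(5.5)))
S=ctrl.capture("scene");T=ctrl.capture("top")
def cr(c,x,y,w,h): return cv2.resize(c["img"][y:y+h,x:x+w,::-1],(400,300),interpolation=cv2.INTER_CUBIC)
cv2.imwrite("pics/g.png",np.hstack([cr(S,105,150,80,60),cr(T,325,170,80,60)]))
E
```

```text
t 6.4 q [-0.8   0.37  1.64 -0.    1.13 -0.89] F [-0.2  0.   0.1] M [0.04 0.09 0.02] pos [ 433.3 -278.1  152.7] grip 0.9952363840686795 0.0
d [ 0.0012 -0.0009  0.0017] r [-0.0002  0.0065  0.0024]
```

View pics/g.png

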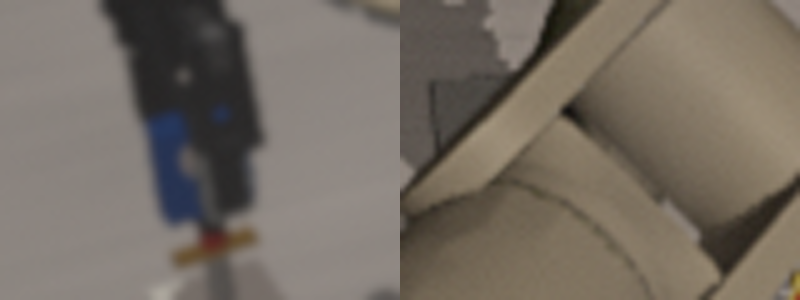

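The open fingers straddle the blue handle (crop around (205,170)), with the brass bar and red band clear below. Closing and lifting.

>>> send_rows(targets=[[1, 0, 0, 0, 0, 0, 0], [1, 0, 0, 0, 0, 0, 0], [1, 0, 0, 0, 0, 0, 0], [1, 0, 0, 0, 0, 0, 0], [1, 0, 0, 0, 0, 0, 0], [1, 0, 0, 0, 0, 0, 0], [1, 0, 0, 0, 0, 0, 0], [1, 0, 0, 0, 0, 0, 0], [1, 0, 0, -0.003, 0, 0, 0], [1, 0, 0, -0.003, 0, 0, 0]], squeeze=80)

```text
time_s: 7.75
eef_pos: [432.9, -277.9, 157.8]
ee_rot: [0.002, 0.672, 0.741, -0.002]
force: [-0.1, -0.2, -2.5]
grip_width: 0.179
grip_force: 77.8
```

>>> send_rows(targets=[[1, 0, 0, -0.01, 0, 0, 0], [1, 0, 0, -0.015, 0, 0, 0], [1, 0, 0, -0.02, 0, 0, 0], [1, 0, 0, -0.02, 0, 0, 0], [1, 0, 0, -0.02, 0, 0, 0], [1, 0, 0, -0.02, 0, 0, 0], [1, 0, 0, -0.03, 0, 0, 0], [1, 0, 0, -0.03, 0, 0, 0], [1, 0, 0, -0.03, 0, 0, 0], [1, 0, 0, 0, 0, 0, 0]])

```text
time_s: 9.0
eef_pos: [433.3, -276.8, 355.4]
ee_rot: [0.005, 0.672, 0.741, -0.002]
force: [-0.1, 0.4, -1.9]
grip_width: 0.175
grip_force: 78.3
```

```bash
cat >> h.py <<'E'
SO=np.array([553.5,-88,125.]);SR=sockR(np.radians(66))
TR=np.c_[np.cross(SR[:,0],-SR[:,2]),SR[:,0],-SR[:,2]]  # tool y = socket x
E
python3 - <<'E'
from h import *
z=141
for tip in (60,20): delta(SO+SR[:,2]*(tip+z),TR)
S=ctrl.capture("scene"); T=ctrl.capture("top")
def cr(c,x,y,w,h): return cv2.resize(c["img"][y:y+h,x:x+w,::-1],(400,300),interpolation=cv2.INTER_CUBIC)
p=proj(S,ctrl.sense()["eef_pos"])[0].astype(int);print(p)
cv2.imwrite("pics/l.png",np.hstack([cr(S,max(p[0]-50,0),p[1]-35,100,75),cr(T,325,170,80,60)]))
for q in("probe","probe_lugs","probe_grip"):print(q,[(round(d["score"],2),np.round(d["point"],1)) for d in ctrl.landmark_of(q,S)[:3]])
s=ctrl.sense();R=toolR(s)
for z in(0,108,160): print(z,proj(S,s["eef_pos"]+R[:,2]*(141-z)))
E
```

```text
t 9.0 q [-0.79  0.23  1.29 -0.    1.61 -0.89] F [-0.1  0.4 -1.9] M [ 0.05 -0.01 -0.05] pos [ 433.3 -276.8  355.4] grip 0.17512090710981035 78.29148530960083
d [0.0815 0.0839 0.0613] r [-0.5238  0.3132 -1.0206]
t 9.0 q [-0.79  0.23  1.29 -0.    1.61 -0.89] F [-0.1  0.4 -1.9] M [ 0.05 -0.01 -0.05] pos [ 433.3 -276.8  355.4] grip 0.17512090710981035 78.29148530960083
d [0.1008 0.0946 0.0947] r [-0.5238  0.3132 -1.0206]
[131 107]
probe [(0.58, array([115. , 234.3])), (0.55, array([141.8, 166.8]))]
probe_lugs [(0.69, array([ 85.2, 232.8])), (0.63, array([136.9, 119.8]))]
probe_grip [(0.71, array([131.1,  93.5])), (0.49, array([ 69.5, 236.7]))]
0 [[141.63680071 165.84736171]]
108 [[134.33206284 122.11090389]]
160 [[130.49552374  99.13997276]]
```

View pics/l.png

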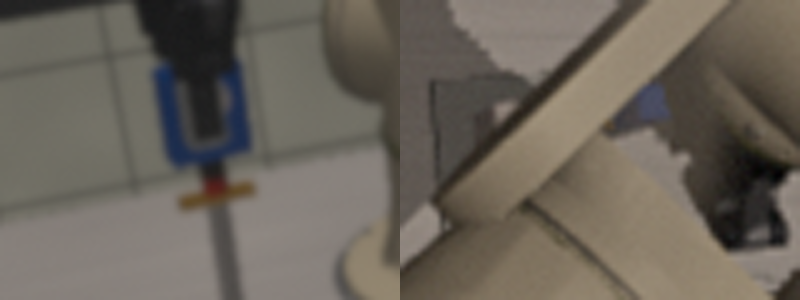

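Held straight, with the brass bar at scene (135,121) where predicted (134,122). Turning to the pocket's axis now.

>>> send_rows(targets=[[1, 0, 0, 0, -0.0748, 0.0447, -0.1458], [1, 0, 0, 0, -0.0748, 0.0447, -0.1458], [1, 0, 0, 0, -0.0748, 0.0447, -0.1458], [1, 0, 0, 0, -0.0748, 0.0447, -0.1458], [1, 0, 0, 0, -0.0748, 0.0447, -0.1458], [1, 0, 0, 0, -0.0748, 0.0447, -0.1458], [1, 0, 0, 0, -0.0748, 0.0447, -0.1458], [1, 0, 0, 0, 0, 0, 0], [1, 0, 0, 0, 0, 0, 0], [1, 0, 0, 0, 0, 0, 0]])

```text
time_s: 10.5
eef_pos: [433.1, -276.4, 353.4]
ee_rot: [0.057, 0.201, 0.938, 0.278]
force: [-0.6, 0.6, -1.7]
grip_width: 0.173
grip_force: 78.3
```

```bash
python3 -c "
from h import *
delta(SO+SR[:,2]*(40+141),TR)"
```

```text
t 10.5 q [-1.03  0.33  1.26  0.48  1.87 -2.11] F [-0.6  0.6 -1.7] M [-0.39  0.19  0.01] pos [ 433.1 -276.4  353.4] grip 0.17318677810493766 78.25084447860718
d [-0.0336  0.0612  0.1308] r [-0.0002 -0.0027 -0.0033]
```

>>> send_rows(targets=[[1, -0.0112, 0.0204, 0, 0, 0, 0], [1, -0.0112, 0.0204, 0, 0, 0, 0], [1, -0.0112, 0.0204, 0, 0, -0.0027, -0.0033], [1, 0, 0, 0.03, 0, 0, 0], [1, 0, 0, 0.03, 0, 0, 0], [1, 0, 0, 0.03, 0, 0, 0], [1, 0, 0, 0.03, 0, 0, 0], [1, 0, 0, 0, 0, 0, 0], [1, 0, 0, 0, 0, 0, 0], [1, 0, 0, 0, 0, 0, 0]])

```text
time_s: 11.75
eef_pos: [511.3, -184.5, 286.7]
ee_rot: [0.06, 0.199, 0.938, 0.278]
force: [0.1, 0.4, -3.0]
grip_width: 0.176
grip_force: 78.2
```

Run:
```python
from h import *
delta(SO+SR[:,2]*(40+141),TR)
S=ctrl.capture("scene"); T=ctrl.capture("top")
def cr(c,x,y,w,h): return cv2.resize(c["img"][y:y+h,x:x+w,::-1],(400,300),interpolation=cv2.INTER_CUBIC)
cv2.imwrite("pics/i.png",np.hstack([cr(S,195,145,80,60),cr(T,250,125,80,60)]))
s=ctrl.sense();R=toolR(s)
for z in(0,108): print(z,[proj(c,s["eef_pos"]+R[:,2]*(141-z))[0] for c in (S,T)])
for d in(-20,20): print(d,[proj(c,s["eef_pos"]+R[:,2]*33+R[:,0]*d)[0] for c in (S,T)])
for q in("probe","probe_lugs"):
  for c in(S,T): print(q,[(round(d["score"],2),np.round(d["point"],1)) for d in ctrl.landmark_of(q,c)[:3]])
```

```text
t 11.75 q [-0.81  0.36  1.39  0.53  1.62 -2.  ] F [ 0.1  0.4 -3. ] M [-0.37  0.13 -0.01] pos [ 511.3 -184.5  286.7] grip 0.17569588759068594 78.15817952156067
d [0.0007 0.0003 0.012 ] r [0.0003 0.0014 0.001 ]
0 [array([229.24672504, 189.04103455]), array([297.16249444, 154.9359726 ])]
108 [array([199.3284872 , 154.19130278]), array([322.69115112, 158.53423391])]
-20 [array([198.50858303, 159.14928125]), array([326.05501482, 150.91740894])]
20 [array([200.12305808, 149.38651522]), array([319.31594597, 166.17673945])]
probe [(0.81, array([116.3, 230.1])), (0.75, array([243.4, 203.4])), (0.58, array([226.8, 189.6]))]
probe [(0.81, array([299.6, 155.4]))]
probe_lugs [(0.79, array([199.8, 155.9])), (0.77, array([ 86.9, 235.6]))]
probe_lugs [(0.66, array([322.6, 159.3]))]
```

View pics/i.png

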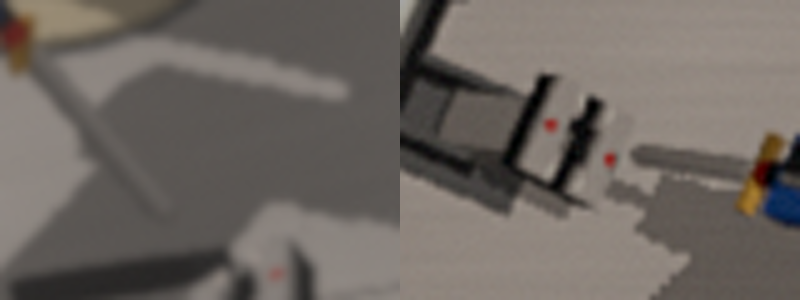

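The rod points at the mouth: tip at scene (228,187) and top (296,155), slot between the dots. I'll measure the rod's lateral offset to sub-pixel before inserting.

Run:
```python
from h import *
np.set_printoptions(precision=0,suppress=True,linewidth=150)
S=ctrl.capture("scene"); T=ctrl.capture("top"); s=ctrl.sense();R=toolR(s)
offs=np.arange(-7,7.1,.5)
for n,c,zs in(("S",S,np.linspace(10,95,60)),("T",T,np.linspace(10,95,60))):
    a,b=proj(c,[s["eef_pos"]+R[:,2]*141,s["eef_pos"]+R[:,2]*36]); d=(b-a)/np.linalg.norm(b-a); nn=np.array([-d[1],d[0]])
    P=proj(c,s["eef_pos"]+np.outer(141-zs,R[:,2])); g=c["img"].astype(np.float32)
    Q=P[:,None]+offs[None,:,None]*nn
    v=cv2.remap(g,Q[...,0].astype(np.float32),Q[...,1].astype(np.float32),cv2.INTER_LINEAR).mean(2)
    print(n,"n",np.round(nn,2)); 
    for k in range(3): print(v[k*20:(k+1)*20].mean(0))
    e=(proj(c,s["eef_pos"]+R[:,2]*90+R[:,0])-proj(c,s["eef_pos"]+R[:,2]*90))@nn, (proj(c,s["eef_pos"]+R[:,2]*90+R[:,1])-proj(c,s["eef_pos"]+R[:,2]*90))@nn
    print("px per mm tool x,y",np.round(np.ravel(e),3))
    for x in(21,-21): print("dot", np.round((proj(c,SO+SR[:,0]*x)[0]),2))
```

```text
S n [ 1. -1.]
[86. 86. 86. 86. 86. 85. 84. 83. 81. 80. 80. 81. 84. 87. 90. 92. 93. 93. 92. 91. 89. 88. 87. 87. 87. 87. 87. 87. 87.]
[122. 121. 118. 115. 111. 106. 101.  95.  90.  85.  83.  83.  84.  87.  90.  93.  94.  95.  94.  93.  92.  90.  90.  89.  89.  89.  89.  89.  89.]
[136. 136. 136. 136. 135. 133. 129. 123. 114. 104.  95.  89.  87.  87.  90.  93.  97. 100. 105. 110. 116. 122. 126. 128. 129. 129. 128. 127. 125.]
px per mm tool x,y [0. 0.]
dot [250. 200.]
dot [235. 208.]
T n [-0.  1.]
[137. 137. 137. 137. 137. 138. 138. 138. 137. 131. 119. 102.  88.  83.  82.  81.  77.  74.  78.  87. 101. 113. 115. 113. 109. 107. 107. 107. 104.]
[137. 136. 137. 137. 138. 138. 138. 138. 136. 131. 119. 101.  88.  84.  84.  84.  81.  78.  79.  87. 100. 113. 115. 107. 100.  94.  89.  89.  89.]
[137. 137. 137. 137. 137. 137. 137. 137. 135. 130. 118. 102.  90.  87.  88.  88.  87.  82.  79.  84.  95. 111. 121. 119. 105.  93.  88.  87.  88.]
px per mm tool x,y [ 0. -0.]
dot [280. 150.]
dot [292. 157.]
```

Run:
```python
from h import *
S=ctrl.capture("scene"); T=ctrl.capture("top"); s=ctrl.sense();R=toolR(s)
A=[];r=[]
for c,off,z0 in((S,-.1,85),(T,.6,50)):
    p=s["eef_pos"]+R[:,2]*(141-z0); a,b=proj(c,[p,p-R[:,2]*30]); d=(b-a)/np.linalg.norm(b-a); nn=np.array([-d[1],d[0]])
    A.append([(proj(c,p+R[:,k])[0]-proj(c,p)[0])@nn for k in(0,1)])
    do=np.array([-.54,-.66])if c is S else np.array([-.48,-.7])
    r.append(off-do@nn)
print(np.round(A,3),np.round(r,2),"offset tool x,y mm",np.linalg.solve(A,r))
```

```text
[[ 0.187  0.431]
 [ 0.383 -0.131]] [-0.12  1.23] offset tool x,y mm [ 2.70539446 -1.4559546 ]
```

>>> send_rows(targets=[[1, -0.002, 0.001, 0, 0, 0.0014, 0.001], [1, 0, 0, 0.012, 0, 0, 0], [1, 0, 0, 0.012, 0, 0, 0], [1, 0, 0, 0.012, 0, 0, 0], [1, 0, 0, 0.01, 0, 0, 0], [1, 0, 0, 0.006, 0, 0, 0], [1, 0, 0, 0.005, 0, 0, 0], [1, 0, 0, 0.005, 0, 0, 0], [1, 0, 0, 0.004, 0, 0, 0], [1, 0, 0, 0, 0, 0, 0]])

```text
time_s: 13.5
eef_pos: [527.9, -150.8, 230.8]
ee_rot: [0.058, 0.199, 0.938, 0.279]
force: [0.1, -0.6, -1.5]
grip_width: 0.177
grip_force: 78.2
```

>>> send_rows(targets=[[1, 0, 0, 0.003, 0, 0, 0], [1, 0, 0, 0.003, 0, 0, 0], [1, 0, 0, 0.003, 0, 0, 0], [1, 0, 0, 0.003, 0, 0, 0], [1, 0, 0, 0.003, 0, 0, 0], [1, 0, 0, 0.003, 0, 0, 0], [1, 0, 0, 0.003, 0, 0, 0], [1, 0, 0, 0.002, 0, 0, 0], [1, 0, 0, 0, 0, 0, 0], [1, 0, 0, 0, 0, 0, 0]])

```text
time_s: 14.75
eef_pos: [533.0, -139.5, 211.7]
ee_rot: [0.058, 0.199, 0.938, 0.279]
force: [0.3, 0.1, -1.7]
grip_width: 0.176
grip_force: 78.2
```

```bash
cat > st.py <<'E'
from h import *
delta(SO+SR[:,2]*(-120+141),TR)
s=ctrl.sense();print("F tool",np.round(toolR(s).T@s["force"],1))
E
python3 st.py
```

```text
t 14.75 q [-0.72  0.41  1.52  0.55  1.43 -2.02] F [ 0.3  0.1 -1.7] M [-0.37  0.19 -0.02] pos [ 533.  -139.5  211.7] grip 0.175744697627386 78.15844416618347
d [ 0.0021 -0.0009  0.0819] r [ 0.0011 -0.0019 -0.0002]
F tool [-0.2 -0.8  1.5]
```

>>> send_rows(targets=[[1, 0, 0, 0.006, 0, 0, 0], [1, 0, 0, 0.006, 0, 0, 0], [1, 0, 0, 0.006, 0, 0, 0], [1, 0, 0, 0.006, 0, 0, 0], [1, 0, 0, 0.006, 0, 0, 0], [1, 0, 0, 0.006, 0, 0, 0], [1, 0, 0, 0.006, 0, 0, 0], [1, 0, 0, 0.006, 0, 0, 0], [1, 0, 0, 0.006, 0, 0, 0], [1, 0, 0, 0, 0, 0, 0]])

```text
time_s: 16.0
eef_pos: [544.8, -112.2, 166.0]
ee_rot: [0.058, 0.199, 0.938, 0.279]
force: [-0.3, 0.2, -2.4]
grip_width: 0.175
grip_force: 78.2
```

```bash
python3 st.py
```

```text
t 16.0 q [-0.67  0.46  1.58  0.58  1.31 -2.04] F [-0.3  0.2 -2.4] M [-0.4   0.2  -0.02] pos [ 544.8 -112.2  166. ] grip 0.17461009325123403 78.1576931476593
d [ 0.0018 -0.0009  0.0274] r [ 0.0013 -0.0027 -0.0004]
F tool [ 0.3 -1.2  2. ]
```

Free so far, with no side force. Now the lugs through the slot, slowly down to the floor.

>>> send_rows(targets=[[1, 0, 0, 0.003, 0, 0.0027, 0], [1, 0, 0, 0.003, 0, 0, 0], [1, 0, 0, 0.003, 0, 0, 0], [1, 0, 0, 0.003, 0, 0, 0], [1, 0, 0, 0.003, 0, 0, 0], [1, 0, 0, 0.002, 0, 0, 0], [1, 0, 0, 0.002, 0, 0, 0], [1, 0, 0, 0.002, 0, 0, 0], [1, 0, 0, 0.001, 0, 0, 0], [1, 0, 0, 0, 0, 0, 0]])

```text
time_s: 17.25
eef_pos: [549.7, -101.4, 147.9]
ee_rot: [0.057, 0.199, 0.938, 0.279]
force: [0.2, 0.2, -1.2]
grip_width: 0.176
grip_force: 78.2
```

```bash
python3 st.py
```

```text
t 17.25 q [-0.65  0.48  1.6   0.59  1.27 -2.04] F [ 0.2  0.2 -1.2] M [-0.44  0.13  0.01] pos [ 549.7 -101.4  147.9] grip 0.17591665441864213 78.1575071811676
d [ 0.002  -0.0009  0.0057] r [ 0.0011 -0.0048 -0.0002]
F tool [-0.1 -0.4  1.1]
```

>>> send_rows(targets=[[1, 0, 0, 0.001, 0, 0.004, 0], [1, 0, 0, 0.001, 0, 0, 0], [1, 0, 0, 0.001, 0, 0, 0], [1, 0, 0, 0.001, 0, 0, 0], [1, 0, 0, 0.001, 0, 0, 0], [1, 0, 0, 0.0007, 0, 0, 0], [1, 0, 0, 0.0005, 0, 0, 0], [1, 0, 0, 0, 0, 0, 0], [1, 0, 0, 0, 0, 0, 0], [1, 0, 0, 0, 0, 0, 0]])

```text
time_s: 18.5
eef_pos: [551.2, -99.1, 143.9]
ee_rot: [0.056, 0.198, 0.938, 0.279]
force: [-4.8, -5.0, 7.4]
grip_width: 0.175
grip_force: 79.9
```

```bash
python3 st.py
```

```text
t 18.5 q [-0.64  0.49  1.6   0.59  1.26 -2.04] F [-4.8 -5.   7.4] M [-0.12  0.67  0.34] pos [551.2 -99.1 143.9] grip 0.17453679779141806 79.91942524909973
d [ 0.0024 -0.001   0.0009] r [ 0.0006 -0.0071  0.0006]
F tool [ 2.4 -1.5 -9.7]
```

Axial contact about 10 N at the expected depth: bottomed. Now the clockwise twist (+ about tool z), compensating for the ~2.5 mm offset of the probe's axis in the grip.

>>> send_rows(targets=[[1, 0, -0.0002, 0.0003, 0, 0, 0.08], [1, 0, -0.0002, 0, 0, 0, 0.08], [1, 0, -0.0002, 0, 0, 0, 0.08], [1, 0, -0.0002, 0, 0, 0, 0.08], [1, 0, -0.0002, 0, 0, 0, 0.08], [1, 0, -0.0002, 0, 0, 0, 0.08], [1, 0, -0.0002, 0, 0, 0, 0.08], [1, 0, -0.0002, 0, 0, 0, 0.08], [1, 0, -0.0002, 0, 0, 0, 0.08], [1, 0, 0, 0, 0, 0, 0]])

```text
time_s: 19.75
eef_pos: [550.6, -100.4, 142.9]
ee_rot: [-0.045, 0.516, 0.808, 0.281]
force: [-2.7, -6.3, 8.9]
grip_width: 0.18
grip_force: 80.1
```

```bash
python3 st.py
```

```text
t 19.75 q [-0.65  0.49  1.6   0.59  1.26 -1.32] F [-2.7 -6.3  8.9] M [-0.34  0.29  0.1 ] pos [ 550.6 -100.4  142.9] grip 0.17999864520510866 80.09733438491821
d [ 0.0023 -0.0011  0.0009] r [-0.0016 -0.0053 -0.7201]
F tool [ -0.6  -0.7 -11.2]
```

>>> send_rows(targets=[[1, 0, -0.0002, 0, 0, 0, 0.085], [1, 0, -0.0002, 0, 0, 0, 0.085], [1, 0, -0.0002, 0, 0, 0, 0.085], [1, 0, -0.0002, 0, 0, 0, 0.085], [1, 0, -0.0002, 0, 0, 0, 0.085], [1, 0, -0.0002, 0, 0, 0, 0.085], [1, 0, -0.0002, 0, 0, 0, 0.085], [1, 0, -0.0002, 0, 0, 0, 0.085], [1, 0, -0.0002, 0, 0, 0, 0.085], [1, 0, -0.0002, 0, 0, 0, 0.085]])

```text
time_s: 21.0
eef_pos: [548.8, -100.4, 142.5]
ee_rot: [-0.157, 0.804, 0.522, 0.237]
force: [-2.9, -6.1, 9.0]
grip_width: 0.177
grip_force: 80.0
```

>>> send_rows(targets=[[1, 0, 0, 0, 0, 0, 0.02], [1, 0, 0, 0, 0, 0, 0], [1, 0, 0, 0, 0, 0, 0], [1, 0, 0, 0, 0, 0, 0], [1, 0, 0, 0, 0, 0, 0], [1, 0, 0, 0, 0, 0, 0], [1, 0, 0, 0, 0, 0, 0], [1, 0, 0, 0, 0, 0, 0], [1, 0, 0, 0, 0, 0, 0], [1, 0, 0, 0, 0, 0, 0]])

```text
time_s: 22.25
eef_pos: [548.6, -100.3, 142.5]
ee_rot: [-0.159, 0.808, 0.516, 0.235]
force: [-5.2, -5.0, 9.6]
grip_width: 0.177
grip_force: 80.2
```

```bash
python3 st.py
python3 - <<'E'
from h import *
S=ctrl.capture("scene"); T=ctrl.capture("top")
def cr(c,x,y,w,h): return cv2.resize(c["img"][y:y+h,x:x+w,::-1],(400,300),interpolation=cv2.INTER_CUBIC)
cv2.imwrite("pics/k.png",np.hstack([cr(S,200,160,80,60),cr(T,250,125,80,60)]))
E
```

```text
t 22.25 q [-0.65  0.49  1.61  0.59  1.26 -0.46] F [-5.2 -5.   9.6] M [-0.31  0.29  0.24] pos [ 548.6 -100.3  142.5] grip 0.17746592194331265 80.21549820899963
d [ 0.0015 -0.0005  0.0009] r [-0.0044 -0.0049 -1.589 ]
F tool [ -0.4  -2.8 -11.7]
```

View pics/k.png

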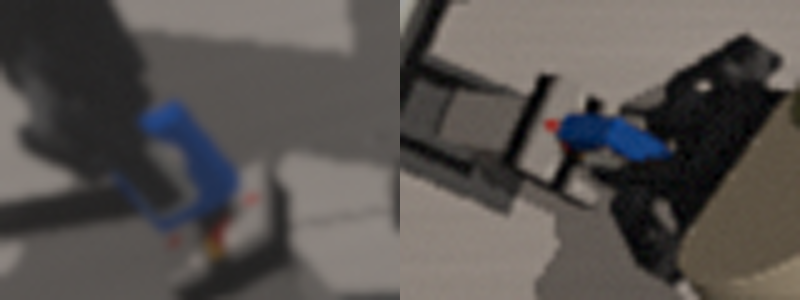

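The handle's width now points at both red dots (scene (172,241) and (252,200) in the crop), and the band and bar show only down inside the slot. Releasing and backing off along the axis.

>>> send_rows(targets=[[0.3, 0, 0, -0.0005, 0, 0, 0], [0.0, 0, 0, 0, 0, 0, 0], [-0.5, 0, 0, 0, 0, 0, 0], [-0.5, 0, 0, 0, 0, 0, 0], [-0.5, 0, 0, 0, 0, 0, 0], [-0.5, 0, 0, 0, 0, 0, 0], [-0.5, 0, 0, -0.01, 0, 0, 0], [-0.5, 0, 0, -0.02, 0, 0, 0], [-0.5, 0, 0, -0.03, 0, 0, 0], [-0.5, 0, 0, -0.04, 0, 0, 0]])

```text
time_s: 23.6
eef_pos: [526.1, -150.1, 226.4]
ee_rot: [-0.161, 0.808, 0.515, 0.235]
force: [0.3, -0.1, 1.2]
grip_width: 0.751
grip_force: 0.0
```

>>> send_rows(targets=[[-0.5, 0, 0, -0.03, 0, 0, 0], [-0.5, 0, 0, -0.03, 0, 0, 0], [-0.5, 0, 0, -0.03, 0, 0, 0], [-0.5, 0, 0, -0.03, 0, 0, 0], [-0.5, 0, 0, -0.02, 0, 0, 0], [-0.5, 0, 0, 0, 0, 0, 0], [-0.5, 0, 0, 0, 0, 0, 0], [-0.5, 0, 0, 0, 0, 0, 0], [-0.5, 0, 0, 0, 0, 0, 0], [-0.5, 0, 0, 0, 0, 0, 0]])

```text
time_s: 24.85
eef_pos: [496.7, -219.8, 342.5]
ee_rot: [-0.161, 0.808, 0.515, 0.235]
force: [-0.1, 0.2, 0.4]
grip_width: 0.751
grip_force: 0.0
```

```bash
python3 st.py
python3 - <<'E'
from h import *
S=ctrl.capture("scene"); T=ctrl.capture("top")
def cr(c,x,y,w,h): return cv2.resize(c["img"][y:y+h,x:x+w,::-1],(400,300),interpolation=cv2.INTER_CUBIC)
a,b=cr(S,200,160,80,60),cr(T,250,125,80,60)
C=np.array([[u,v,w] for u in(-22,22) for v in(-8,8) for w in(10,62)]) # expected handle: width along socket x
for im,c,o in((a,S,(200,160)),(b,T,(250,125))):
    for p in proj(c,SO+C@SR.T): cv2.circle(im,tuple(int(round(k)) for k in (p-o+.5-(.5,.65))*5),3,(0,255,0),1)
cv2.imwrite("pics/z.png",np.hstack([a,b]))
E
```

```text
t 24.85 q [-0.88  0.36  1.25  0.52  1.79 -0.39] F [-0.1  0.2  0.4] M [-0.22  0.1  -0.01] pos [ 496.7 -219.8  342.5] grip 0.7514640549287709 0.0
d [0.0016 0.0005 0.2396] r [-0.0062 -0.0081 -1.5902]
F tool [ 0.4 -0.2 -0.2]
```

View pics/z.png

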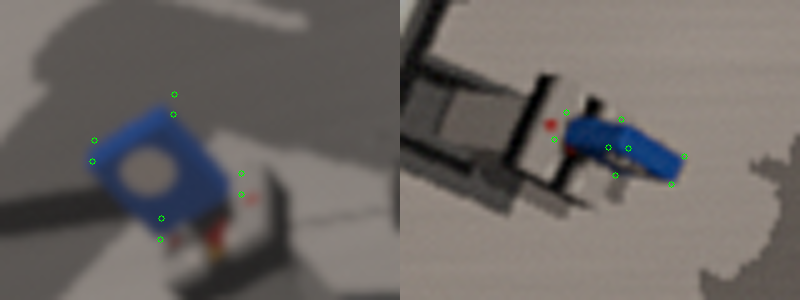

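The probe is free-standing in the pocket. The handle outline agrees with the expected locked pose to within 1–2 px in both views, the arm is clear and the forces are zero. Handing in.

```bash
python3 -c "
from rig import ctrl
print(ctrl.finish_job())"
```

```text
the job is handed in; nothing more can be done
None
```

The larger blue-handled probe is in the warmer's slanted pocket, bottomed out, twisted clockwise about 91° with its handle in line with both red dots, and released. I handed the job in at about 25 s; the call returned no verdict.

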